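# Load a strap in the hand press and hold the knob in the green

## Robot

A 7-joint arm with a two-finger parallel gripper is mounted at the origin on the work surface. World frame = base frame: x ahead of the robot, y to its left, z up, the work surface at z = 0. Lengths are in m, angles in rad, forces in N, time in s.
With the tool pointing down it reaches from about 0.4 to 0.85 m from the base axis. Payload 4.5 kg.
Tool frame: the origin (TCP) lies at the very end of the fingers, on their centre line; the grasp point (between the pads) lies 19 mm behind it (tcp_to_grasp is the z of the grasp point in the tool frame, in m); z points along the fingers, y is the line along which they close (so a half turn about z gives the same grasp; the last joint's range is limited). The gripper opens to 88 mm and grips with 3 to 60 N. Pads are 18 mm wide; open, the fingers measure 123 mm over their backs; the gripper's body (75 mm by 187 mm) begins 45 mm behind the grasp point.
Start: joints at [1.294, 0.689, -0.195, 1.565, 0.157, 0.902, -0.215], TCP at [0.191, -0.595, 0.239] pointing down, gripper open.
Joint ranges: [-3.01, 3.01], [-0.46, 2.08], [-1.47, 1.51], [0.13, 2.56], [-1, 4.14], [0.04, 2.09], [-2.66, 2.66]. Speed limits (rad/s): [2.57, 2.57, 3.14, 3.14, 3.14, 3.14, 3.14].

## Interface

Orientations are given as a unit quaternion [x, y, z, w].
In Python, from plant import * gives the robot as it stands. The module is installed in compiled form; this text tells all that it offers.
- The arm moves only by the shell command python3 -m jog 'ROWS' [OPENING] [FORCE]. ROWS is JSON, a list that holds one entry, the list of rows, each a list of 6 numbers: the shift along the tool's x, y, z in m, then the turn, a rotation vector about the tool's x, y, z in rad. In form: [[[dx, dy, dz, ax, ay, az], ...]]. A call has 1 to 12 rows; each row shifts and turns the commanded pose from where the row before left it, along the tool's axes as they then stand; what a row does not reach is not made up. A row lasts 1/8 s, in which the tool goes at most 62.5 mm and 10.7 degrees, less where a joint would pass 70% of its speed; a pose out of reach is approached as far as the arm can. A call with a gripper value outside its range is refused whole. OPENING is the finger opening in m, from 0 to 0.0881, set as the call begins (- or left out, the last holds). The fingers move at their own pace and stop on an object; FORCE is the grip in N (left out, the last holds). Time passes only in rows, so rows that do not move let the fingers close. It gives the time, the measured TCP pose, the force, the opening and the grip force at its end, in the units of the state.
- get_state(): the state, without advancing time (a new reading comes with each control period).
- snapshot(name): name is "scene" or "top" or "wrist"; returns a dict with "frame" (480x640x3 uint8, red, green, blue), "mtx" (3x3 intrinsics, pixels), "xyz" and "orientation" of the camera in the world; the wrist camera has in their place "mount" (4x4, takes a point from camera to tool coordinates, whose origin is the TCP and whose axes are the flange's). Camera axes: x right, y down, z forward; pixel columns grow to the right and rows downward; lengths in m; the calibration is good to about 2 mm. A picture is of the moment at which its call begins: read the wrist's pose just before it. There is no depth.
- finish_job(): hands the job in; it is judged then, once.
The state is a dict: "clock": time; "q": joint angles; "qd": joint speeds; "joint_torque": joint torques, N m; "tool_pos": TCP position; "eef_rot": TCP orientation; "contact_force": force on the tool from outside, world axes, zero at the start; "moment": the same for the moment, N m; "opening": opening from 0.0 (shut) to 1.0 (fully open); "finger_force": force on a finger pad.
Only numpy, scipy, OpenCV 4.12 (cv2) and the standard library are available. Lean on these libraries where they do the work, as an engineer would, in place of code of your own. Each camera call takes 0.05 s, during which the arm holds its last target. There are 200 camera calls.

## Task

Feed the flat aluminium strap endways into the guides of the green hand press until its end meets the stop at the back, lying flat, and let go of it. Then push the red palm knob down until its pointer stands in the green band of the scale, never as far as the red mark, so that the foot clamps the strap. Finish while still holding the knob there; leave the other things on the bench where they are.

Things in the scene. Friction and masses are not known exactly. Their poses are not given: they have to be found in the camera images.
- press: Green C-frame hand press, fixed to the bench. Origin: on the bench top under the axis of knob and foot; z up. The strap is fed along the press's -y (mouth at +y, column at -y). In its frame, mm: base plate x -55 to 55, y -100 to 68, top at z 20; head x -30 to 30, y -98 to 25, z 103 to 148; column x -30 to 30, y -98 to -58.
- stop (a point): Foot of the steel end stop (14 high) at the back of the guide channel, at press x 0, y -25, z 20 mm; the strap is fully home when its leading end touches it. Axes as the press. Two 10 high steel rails form the channel: 34 wide from press y -30 to +45, flaring to about 50 wide at y +66.
- home (a point): Where the middle of the strap's underside lies when it is fully home: on the channel floor, centre line, press x 0, y 55, z 20 mm. The strap then lies along press y, and its outer 67 mm overhang the base, free to be held from both sides. Axes as the press.
- scale (a point): Centre of the green band (8 high) on the white upright scale plate behind the knob, at press x 0, y -60, z 173 mm; plate 18 wide, 4 thick, z 146 to 214 mm; the red mark lies below the green. Axes as the press.
- plunger (a joint): Downward travel of the red palm knob in m: 0 is up, 0.045 the hard stop. Its black pointer enters the green band at 0.028, leaves it at 0.036, meets the red mark at 0.040. It takes about 2 N to start; the foot meets a seated strap at 0.020; the green band takes about 11 to 17 N. It springs back when let go.
- knob_top (a point): Centre of the flat top of the red palm knob (52 diameter, flat part 44 diameter). 220 above the bench when up; goes straight down by the plunger's travel. Push here from above.
- foot: Black rubber foot, 28 diameter, under the head on the knob's axis, sprung below the plunger (450 N/m, about 1.4 N preload). Body axes as the press. Its underside is 50 above the bench when up, so 20 above a seated strap, and it comes down with the knob.
- strap: Flat loose aluminium strap 160 long (its x), 30 wide (its y), 10 thick, about 0.13 kg, four dark holes; either end may go first, either broad face up. Origin: centre of the underside.
- mug: Blue mug, 80 diameter, 95 high, bystander. Origin: centre of underside.
- screwdriver: Screwdriver lying on the bench, bystander.
- tin: Yellow tin, 66 diameter, 110 high, bystander. Origin: centre of underside.
- bolt_bin: Red open bin 90 x 120 x 40 high at the robot's left, bystander. Origin: centre of underside.
Mind the look-alikes: they are no part of the job. There is more than one size of the press; the job needs the largest.

How it is judged:
On the way, in this order (a step that is already met when the one before it is completed fails the run):
1. the strap lies home in the guides against the stop, let go, with the knob still up (y of strap in the frame of press between 0.05 and 0.06 m and x of strap in the frame of press between -0.005 and 0.005 m and angle between strap's own x axis and vertical between 1.51 and 1.63 rad and angle between the x axis of strap and the y axis of press, either way round below 0.1 rad and contact force between strap and the fingers below 0.1 N and value of joint plunger below 0.005 m), for 0.2 s.
2. the knob is held with its pointer in the green band, the foot pressing on the strap (value of joint plunger between 0.028 and 0.036 m and contact force between foot and strap above 2 N), for 0.5 s.
At the end, for the whole second after the job is handed in: The robot is still pushing the knob (over 4 N) with its pointer in the green band (travel 28 to 36 mm), the foot presses on the strap with over 2 N, and the strap, not touched by the robot, lies flat in the guides within 5 mm of the stop (all of step 2 and (contact force between press and the fingers above 4 N or contact force between press and the arm above 4 N) and contact force between strap and the fingers below 0.1 N and contact force between strap and the arm below 0.1 N and y of strap in the frame of press between 0.05 and 0.06 m and x of strap in the frame of press between -0.005 and 0.005 m and angle between strap's own x axis and vertical between 1.51 and 1.63 rad and angle between the x axis of strap and the y axis of press, either way round below 0.1 rad); the arm keeps its last pose, push and grip.
It fails at once if the knob is pushed to the red mark (over 40 mm) (value of joint plunger above 0.04 m).
It fails at once if a bystander is moved by more than 30 mm (distance of any of mug, screwdriver, tin, bolt_bin from where it was at the start of the episode above 0.03 m).
It also fails if it takes over 58 s, if anything falls off the work surface, if the arm or the gripper's body presses on something with over 40 N, if the wrist force passes 120 N, or if a joint passes its speed limit or range.

## Working session

There is one attempt and no reset: what is moved stays moved. The work goes in short steps, Python scripts to look and compute and a shell command to move; the robot and the scene stay as the last step left them, time stands still between calls to the robot, and variables do not carry over. Pictures are saved under pics/ and viewed, at most 10 in all, crops included, and the job is handed in when it is done.

```bash
mkdir -p pics; python3 - <<'E'
from plant import *
import cv2, numpy as np
s=get_state(); print({k:np.round(v,3).tolist() for k,v in s.items()})
for n in ("scene","top"):
    d=snapshot(n); cv2.imwrite(f"pics/{n}0.png",d["frame"][:,:,::-1]); print(n,d["mtx"],d["xyz"],d["orientation"])
E
```

```text
{'clock': 0.0, 'q': [1.294, 0.69, -0.195, 1.566, 0.157, 0.903, -0.215], 'qd': [-0.0, 0.0, 0.0, 0.0, 0.0, 0.002, 0.0], 'joint_torque': [-0.0, -52.755, -1.267, -15.343, -0.053, 0.007, 0.0], 'tool_pos': [0.191, -0.594, 0.238], 'eef_rot': [0.988, 0.155, -0.0, -0.001], 'contact_force': [0.597, 0.716, 0.13], 'moment': [0.02, 0.022, 0.001], 'finger_force': 0.0, 'opening': 1.0}
scene [[506.34669179   0.         313.62667023]
 [  0.         506.34669179 236.3561406 ]
 [  0.           0.           1.        ]] [1.48395042 0.07798802 1.03110962] [ 0.64109407  0.66025139 -0.28615615 -0.26679798]
top [[448.85989735   0.         320.54163863]
 [  0.         448.85989735 231.7356796 ]
 [  0.           0.           1.        ]] [0.47988682 0.0360234  1.24793252] [ 0.71248872 -0.70104052  0.02075107 -0.021712  ]
```

View pics/scene0.png

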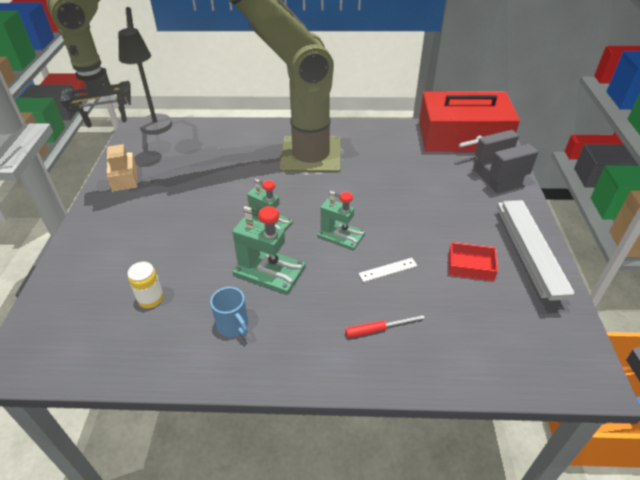

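View pics/top0.png

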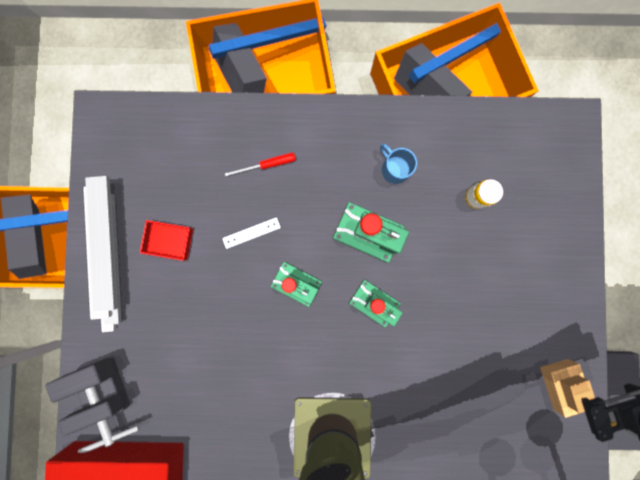

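The scene view shows the largest press at about (268,255), strap (388,270) and bin (472,261). In the top view the press is at (371,232) with its knob at (371,224), and the strap is at (251,233). Next I'll zoom in on the press and measure.

```bash
cat > h.py <<'E'
import numpy as np, cv2
from scipy.spatial.transform import Rotation as R
def ray(d,uv):
    v=np.linalg.inv(d["mtx"])@np.array([uv[0],uv[1],1.]); return R.from_quat(d["orientation"]).apply(v)
def onz(d,uv,z):
    r=ray(d,uv); p=np.array(d["xyz"]); return p+r*(z-p[2])/r[2]
def px(d,p):
    c=R.from_quat(d["orientation"]).inv().apply(np.array(p)-d["xyz"]); k=d["mtx"]@c; return k[:2]/k[2]
def two(d1,u1,d2,u2):
    a,b=ray(d1,u1),ray(d2,u2); o=np.array(d2["xyz"])-d1["xyz"]
    t=np.linalg.lstsq(np.c_[a,-b],o,rcond=None)[0]
    p,q=d1["xyz"]+a*t[0],d2["xyz"]+b*t[1]; return (p+q)/2,np.linalg.norm(p-q)
E
python3 - <<'E'
from plant import *
from h import *
T=snapshot("top");S=snapshot("scene")
a=cv2.resize(T["frame"][190:270,325:425],(400,320),interpolation=3)
b=cv2.resize(S["frame"][195:295,225:325],(400,400),interpolation=3)
c=np.zeros((400,800,3),np.uint8);c[:320,:400]=a;c[:,400:]=b
cv2.imwrite("pics/crop.png",c[:,:,::-1])
# strap
f=T["frame"].astype(int);m=(f.min(2)>150).astype(np.uint8);m[:, :200]=0;m[:,300:]=0;m[:205]=0;m[262:]=0
cs=max(cv2.findContours(m,0,1)[0],key=cv2.contourArea)
w=np.array([onz(T,p[0],.01)[:2] for p in cs],np.float32); print("strap",cv2.minAreaRect(w),T["frame"][233,251])
hsv=cv2.cvtColor(T["frame"],cv2.COLOR_RGB2HSV)
def red(D):
    h=cv2.cvtColor(D["frame"],cv2.COLOR_RGB2HSV)
    return (((h[...,0]<8)|(h[...,0]>172))&(h[...,1]>150)&(h[...,2]>80)).astype(np.uint8)
n,l,st,ce=cv2.connectedComponentsWithStats(red(T)[200:340,260:420]); print("knobs top",[(ce[i]+[260,200],st[i,4]) for i in range(1,n) if st[i,4]>20])
n,l,st,ce=cv2.connectedComponentsWithStats(red(S)[170:290,220:370]); print("knobs scene",[(ce[i]+[220,170],st[i]) for i in range(1,n) if st[i,4]>20])
for u in [(371.,224.)]: print(onz(T,u,.22))
g=((hsv[...,0]>60)&(hsv[...,0]<90)&(hsv[...,1]>100)).astype(np.uint8)
for c in cv2.findContours(g,0,1)[0]:
    if cv2.contourArea(c)>300:
        w=np.array([onz(T,p[0],.02)[:2] for p in c],np.float32); print("green",cv2.minAreaRect(w),cv2.boxPoints(cv2.minAreaRect(w)).round(3).tolist(),c.mean((0,1)))
E
```

```text
strap ((0.5487755537033081, 0.23035447299480438), (0.03511828929185867, 0.16441015899181366), 22.08027458190918) [255 255 255]
knobs top [(array([370.77837838, 223.93243243]), np.int32(370)), (array([288.59259259, 284.7345679 ]), np.int32(162)), (array([377.33529412, 305.92941176]), np.int32(170))]
knobs scene [(array([268.13483146, 185.16853933]), array([43, 11, 12, 10, 89], dtype=int32)), (array([345.65957447, 197.06382979]), array([120,  23,  12,  10,  94], dtype=int32)), (array([268.25274725, 214.81684982]), array([ 38,  37,  21,  17, 273], dtype=int32))]
[ 0.56135401 -0.07764549  0.22      ]
green ((0.3579372763633728, -0.11888512969017029), (0.13532128930091858, 0.07582656294107437), 57.377017974853516) [[0.28999999165534973, -0.1550000011920929], [0.3529999852180481, -0.19599999487400055], [0.4259999990463257, -0.0820000022649765], [0.3619999885559082, -0.04100000113248825]] [375.13089005 302.42408377]
green ((0.4104786217212677, 0.10286635160446167), (0.11770016700029373, 0.07642187923192978), 63.49007797241211) [[0.3499999940395355, 0.06700000166893005], [0.4180000126361847, 0.032999999821186066], [0.47099998593330383, 0.1379999965429306], [0.40299999713897705, 0.17299999296665192]] [296.67080745 285.35403727]
green ((0.5520208477973938, -0.10058446228504181), (0.18271923065185547, 0.10822945088148117), 67.20575714111328) [[0.46700000762939453, -0.164000004529953], [0.5669999718666077, -0.20600000023841858], [0.6370000243186951, -0.03700000047683716], [0.5379999876022339, 0.004999999888241291]] [368.64539007 235.56737589]
```

View pics/crop.png

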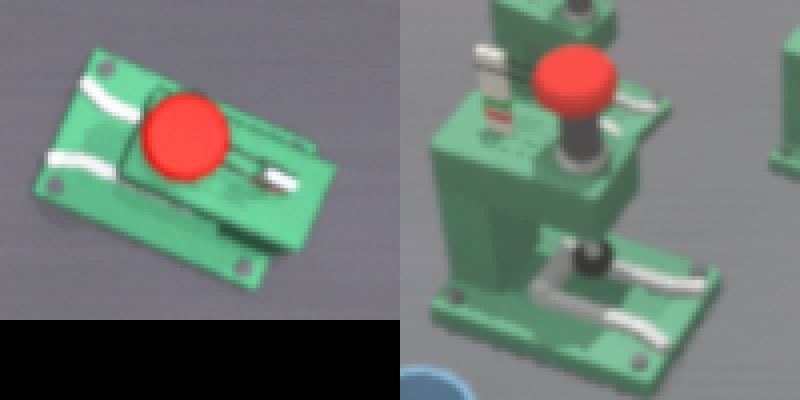

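The crop shows that the press mouth faces left in the top view (+y and slightly +x in the world). The front base corners are near (349,202) and (334,238), and a rear corner is near (389,262).

```bash
python3 - <<'E'
from plant import *
from h import *
T=snapshot("top");S=snapshot("scene")
k,e=two(T,(370.8,223.9),S,(268.25,214.8));print("knob",k,e)
k=onz(T,(370.8,223.9),.216);print("knob z216",k)
tc=[onz(T,(325+u/4-.4,190+v/4-.4),.02) for u,v in [(97,48),(35,192),(255,290)]]
sc=[onz(S,(225+u/4-.4,195+v/4-.4),.02) for u,v in [(720,270),(650,390),(432,308)]]
for nm,(a,b,c) in (("top",tc),("scene",sc)):
    d=(b-c)[:2] ; dd=(a-b)[:2]
    print(nm,a,b,c,"len",np.hypot(*d),np.hypot(*dd),"ang long",np.degrees(np.arctan2(d[1],d[0])),"perp short",np.degrees(np.arctan2(dd[1],dd[0]))+90)
    th=np.arctan2(d[1],d[0]);u=np.array([np.cos(th),np.sin(th)])
    print(" origin from front", (a+b)[:2]/2-.068*u)
# strap from scene
f=S["frame"].astype(int);m=((f.min(2)>150)).astype(np.uint8);m[:255]=0;m[285:]=0;m[:,:350]=0;m[:,425:]=0
c=max(cv2.findContours(m,0,1)[0],key=cv2.contourArea);w=np.array([onz(S,p[0],.01)[:2] for p in c],np.float32);print("strap scene",cv2.minAreaRect(w))
E
```

```text
knob [ 0.56214439 -0.07785358  0.21273624] 0.0002600497414685657
knob z216 [ 0.56189476 -0.07762466  0.216     ]
top [ 0.63802943 -0.03824238  0.02      ] [0.53819189 0.00296156 0.02      ] [ 0.47369537 -0.14808959  0.02      ] len 0.16424448167591524 0.10800601081368641 ang long 66.87826118895615 perp short 67.57357775161042
 origin from front [ 0.561408   -0.08017815]
scene [0.5318121  0.27724805 0.02      ] [0.63880599 0.22247031 0.02      ] [0.5709928  0.08158503 0.02      ] len 0.1563563017482674 0.12020104501590903 ang long 64.29680319535579 perp short 242.88888473576412
 origin from front [0.55581681 0.18858759]
strap scene ((0.5486430525779724, 0.23161250352859497), (0.04106680676341057, 0.16728927195072174), 22.096193313598633)
```

```bash
cat > rel.py <<'E'
# world target (x,y,z,theta of tool x in deg) -> total tool-frame shift, turn
import sys,numpy as np
from plant import *
from scipy.spatial.transform import Rotation as R
s=get_state();q=R.from_quat(s["eef_rot"]);t=np.array([float(v) for v in sys.argv[1:5]])
M=q.as_matrix();th=np.degrees(np.arctan2(M[1,0],M[0,0]))
print("pos",np.round(s["tool_pos"],4),"theta",round(th,2),"tilt",np.round(M[:,2],4))
print("shift in present tool frame",np.round(q.inv().apply(t[:3]-s["tool_pos"]),4),"turn z rad",round(np.radians(th-t[3]),4),"clock",s["clock"])
E
python3 rel.py 0.45 -0.1 0.30 112
```

```text
pos [ 0.1911 -0.5949  0.2385] theta 17.81 tilt [-2.e-04  5.e-04 -1.e+00]
shift in present tool frame [ 0.3979 -0.392  -0.0614] turn z rad -1.6439 clock 0.3
```

```bash
python3 -m jog '[[[0.033,-0.033,-0.005,0,0,0],[0.033,-0.033,-0.005,0,0,0],[0.033,-0.033,-0.005,0,0,-0.1],[0.037,-0.029,-0.005,0,0,-0.15],[0.04,-0.025,-0.005,0,0,-0.15],[0.043,-0.018,-0.005,0,0,-0.15],[0.046,-0.011,-0.005,0,0,-0.15],[0.047,-0.004,-0.005,0,0,-0.15],[0.047,0.003,-0.005,0,0,-0.15],[0.046,0.01,-0.005,0,0,-0.15],[0.044,0.017,-0.005,0,0,-0.15],[0.04,0.023,-0.005,0,0,-0.15]]]' 0.06 40; python3 rel.py 0.534 0.2676 0.15 112
```

```text
clock: 1.8
tool_pos: [0.4488, -0.0932, 0.2991]
eef_rot: [0.635, 0.773, 0.0, 0.0]
contact_force: [0.3, 0.2, -0.7]
opening: 0.679
finger_force: 0.0
pos [ 0.4488 -0.0932  0.2991] theta 101.16 tilt [ 6.e-04 -4.e-04 -1.e+00]
shift in present tool frame [0.3375 0.1534 0.149 ] turn z rad -0.1891 clock 1.8
```

```bash
python3 -m jog '[[[0.042,0.019,0,0,0,0],[0.042,0.019,0,0,0,0],[0.042,0.019,0,0,0,0],[0.042,0.019,0.02,0,0,0],[0.042,0.019,0.025,0,0,0],[0.042,0.019,0.03,0,0,0],[0.042,0.019,0.035,0,0,0],[0.042,0.019,0.035,0,0,0],[0,0,0,0,0,-0.1],[0,0,0,0,0,-0.09],[0,0,0,0,0,0]]]' 0.06 40; python3 rel.py 0.534 0.2676 0.003 112; python3 - <<'E'
from plant import *
import cv2
s=get_state();d=snapshot("wrist");print(d["mtx"],d["mount"]);cv2.imwrite("pics/w1.png",d["frame"][:,:,::-1])
E
```

```text
clock: 3.18
tool_pos: [0.534, 0.2641, 0.1534]
eef_rot: [0.561, 0.828, -0.0, -0.0]
contact_force: [0.2, 0.6, -0.4]
opening: 0.682
finger_force: 0.0
pos [0.534  0.2641 0.1534] theta 111.71 tilt [-4.e-04 -1.e-04 -1.e+00]
shift in present tool frame [0.0033 0.0014 0.1504] turn z rad -0.005 clock 3.175
[[368.97143828   0.         315.52607686]
 [  0.         368.97143828 239.28974068]
 [  0.           0.           1.        ]] [[ 7.28929671e-04 -9.65830685e-01 -2.59172833e-01  6.52447006e-02]
 [ 9.99999693e-01  7.78238692e-04 -8.76533267e-05 -2.80485981e-04]
 [ 2.86356599e-04 -2.59172690e-01  9.65830956e-01 -1.44856353e-01]
 [ 0.00000000e+00  0.00000000e+00  0.00000000e+00  1.00000000e+00]]
```

View pics/w1.png

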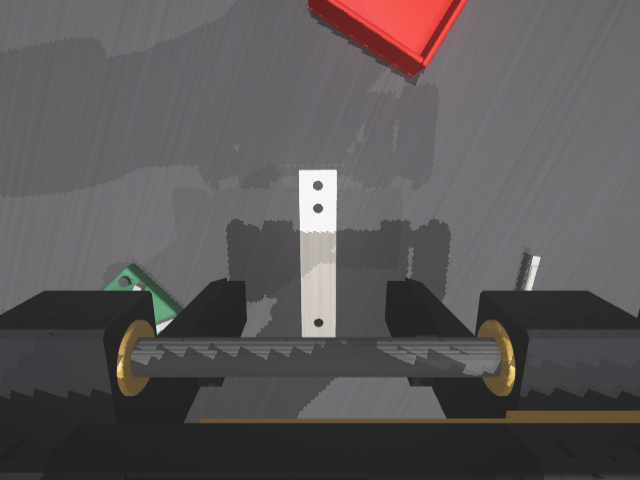

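The wrist view shows the strap running vertically, at columns 300–337, centred between the fingers and aligned. I'll descend and grip.

```bash
python3 -m jog '[[[0.003,0.001,0.03,0,0,-0.005],[0,0,0.03,0,0,0],[0,0,0.03,0,0,0],[0,0,0.03,0,0,0],[0,0,0.015,0,0,0],[0,0,0.008,0,0,0],[0,0,0.005,0,0,0],[0,0,0,0,0,0]]]' 0.06 40; python3 -m jog '[[[0,0,0,0,0,0],[0,0,0,0,0,0],[0,0,0,0,0,0],[0,0,0,0,0,0],[0,0,0,0,0,0],[0,0,0,0,0,0]]]' 0.02 40
```

```text
clock: 4.22
tool_pos: [0.5341, 0.2675, 0.0061]
eef_rot: [0.559, 0.829, 0.0, 0.0]
contact_force: [-0.6, 0.1, -0.2]
opening: 0.683
finger_force: 0.0
clock: 4.97
tool_pos: [0.534, 0.2674, 0.0059]
eef_rot: [0.559, 0.829, 0.0, 0.0]
contact_force: [1.3, -0.4, 3.3]
opening: 0.329
finger_force: 40.0
```

```bash
python3 -m jog '[[[0,0,0,0,0,0],[0,0,0,0,0,0],[0,0,0.003,0,0,0],[0,0,0.002,0,0,0],[0,0,0,0,0,0]]]' 0.05 40; python3 -m jog '[[[0,0,0,0,0,0],[0,0,0,0,0,0],[0,0,0,0,0,0],[0,0,0,0,0,0],[0,0,0,0,0,0]]]' 0.02 50
```

```text
clock: 5.6
tool_pos: [0.5337, 0.2673, 0.0006]
eef_rot: [0.559, 0.829, -0.0, -0.0]
contact_force: [-0.3, 0.3, 0.6]
opening: 0.568
finger_force: 0.4
clock: 6.22
tool_pos: [0.5338, 0.2673, 0.0006]
eef_rot: [0.559, 0.829, -0.0, -0.0]
contact_force: [0.1, 0.5, -0.9]
opening: 0.336
finger_force: 50.0
```

```bash
python3 -m jog '[[[0,0,0.0,0,0,0],[0,0,-0.01,0,0,0],[0,0,-0.02,0,0,0],[0,0,-0.03,0,0,0],[0,0,-0.01,0,0,0],[0,0,0,0,0,0]]]' - 50; python3 rel.py 0.6376 0.1013 0.06 67.2
```

```text
clock: 6.98
tool_pos: [0.5344, 0.2675, 0.0718]
eef_rot: [0.559, 0.829, 0.001, 0.0]
contact_force: [0.4, 0.4, -1.2]
opening: 0.33
finger_force: 50.0
pos [0.5344 0.2675 0.0718] theta 112.04 tilt [ 1.7e-03  9.0e-04 -1.0e+00]
shift in present tool frame [-0.1928  0.0332  0.0118] turn z rad 0.7826 clock 6.975
```

```bash
python3 -m jog '[[[-0.038,0.007,0,0,0,0],[-0.038,0.007,0,0,0,0],[-0.038,0.007,0,0,0,0],[-0.038,0.007,0,0,0,0],[-0.038,0.006,0,0,0,0],[0,0,0,0,0,0.13],[0,0,0,0,0,0.13],[0,0,0,0,0,0.13],[0,0,0,0,0,0.13],[0,0,0,0,0,0.13],[0,0,0,0,0,0.13],[0,0,0,0,0,0]]]' - 50; python3 rel.py 0.6376 0.1013 0.06 67.2;  python3 - <<'E'
from plant import *
import cv2,numpy as np
T=snapshot("top")["frame"][150:270,260:420];S=snapshot("scene")["frame"][180:300,225:385]
c=np.vstack([cv2.resize(x,(640,300*480//480),interpolation=3) if 0 else cv2.resize(x,(400,300),interpolation=3) for x in (T,S)])
cv2.imwrite("pics/c2.png",c[:,:,::-1])
E
```

```text
clock: 8.48
tool_pos: [0.636, 0.1039, 0.0697]
eef_rot: [0.832, 0.555, -0.001, 0.0]
contact_force: [0.4, -0.9, -0.5]
opening: 0.331
finger_force: 50.0
pos [0.636  0.1039 0.0697] theta 67.47 tilt [-0.0015 -0.0011 -1.    ]
shift in present tool frame [-0.0018  0.0025  0.0097] turn z rad 0.0047 clock 8.475
```

View pics/c2.png

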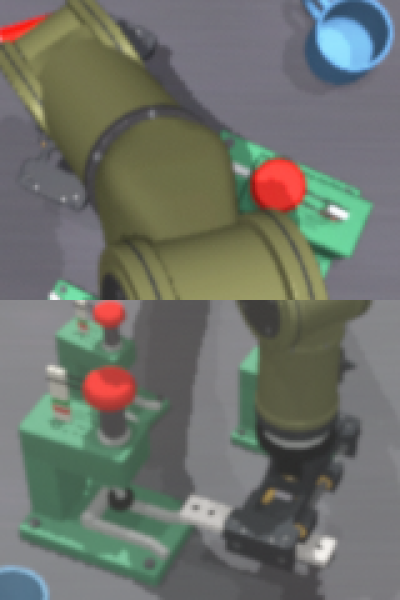

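The lower half shows the strap's leading end at about (185,510) in the crop, just short of the guides and in line with them. The arm blocks the top view. I'll lower the strap and check how level the nose is against projected points.

```bash
python3 -m jog '[[[-0.002,0.0025,0.02,0,0,0.005],[0,0,0.02,0,0,0],[0,0,0.003,0,0,0],[0,0,0,0,0,0],[0,0,0,0,0,0]]]' - 50; python3 rel.py 0.6376 0.1013 0.024 67.2;  cat > nose.py <<'E'
import sys
from plant import *
from h import *
s=get_state();M=R.from_quat(s["eef_rot"]).as_matrix();p=np.array(s["tool_pos"]);S=snapshot("scene")
f=S["frame"];x0,y0,k=250,215,7
c=cv2.resize(f[y0:y0+80,x0:x0+110],None,fx=k,fy=k,interpolation=3)
for z,col in ((.010,(255,0,0)),(0,(255,0,255))):
  q=[p+M[:,0]*a+M[:,1]*b+[0,0,z] for a,b in ((-.12,.015),(-.12,-.015),(.04,-.015),(.04,.015))]
  u=[(px(S,t)-[x0,y0]+.5)*k for t in q]
  cv2.polylines(c,[np.int32(u)],True,col,1)
o=np.array([.562,-.0783]);d=np.array([np.cos(np.radians(67.2)),np.sin(np.radians(67.2))]);n=np.array([d[1],-d[0]])
for z in (.02,):
  q=[np.r_[o+d*b+n*a,z] for a,b in ((.055,.068),(-.055,.068),(0,.068),(0,-.025),(0,.068))]
  cv2.polylines(c,[np.int32([(px(S,t)-[x0,y0]+.5)*k for t in q])],False,(255,255,0),1)
cv2.imwrite(sys.argv[1],c[:,:,::-1])
E
python3 nose.py pics/n1.png
```

```text
clock: 9.2
tool_pos: [0.6387, 0.1015, 0.0282]
eef_rot: [0.833, 0.553, 0.001, 0.0]
contact_force: [-0.0, 0.2, -0.6]
opening: 0.337
finger_force: 50.0
pos [0.6387 0.1015 0.0282] theta 67.09 tilt [ 1.e-03  3.e-04 -1.e+00]
shift in present tool frame [-0.0006 -0.0009  0.0042] turn z rad -0.0019 clock 9.2
```

View pics/n1.png

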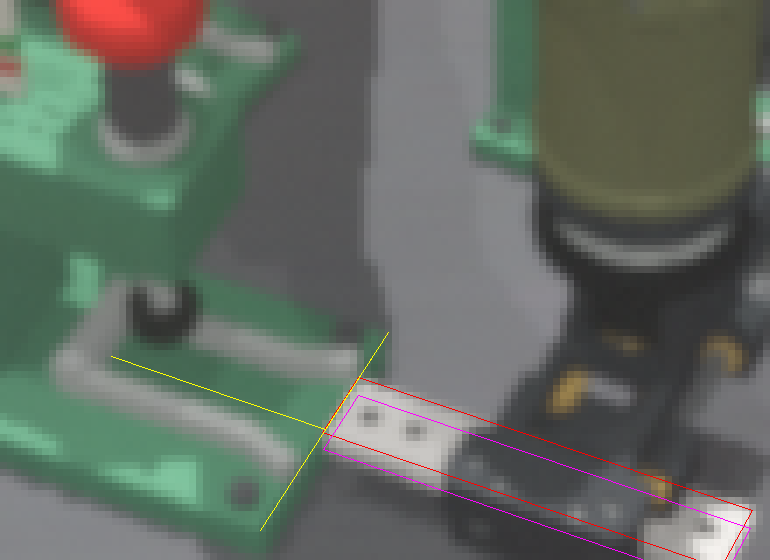

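The overlay matches the strap and press to within about 1.5 px. The nose is level, just outside the mouth at about (330,420) and centred on the guide line. I'll lower the strap and feed it in.

```bash
python3 -m jog '[[[0,-0.001,0.004,0,0,0],[0,0,0,0,0,0],[-0.012,0,0,0,0,0],[-0.012,0,0,0,0,0],[-0.012,0,0,0,0,0],[-0.012,0,0,0,0,0],[-0.012,0,0,0,0,0],[0,0,0,0,0,0]]]' - 50; python3 rel.py 0.5992 0.0087 0.022 67.2; python3 nose.py pics/n2.png
```

```text
clock: 10.25
tool_pos: [0.6134, 0.0445, 0.0236]
eef_rot: [0.834, 0.552, -0.001, 0.0]
contact_force: [-0.2, -0.3, -1.5]
opening: 0.333
finger_force: 50.0
pos [0.6134 0.0445 0.0236] theta 66.98 tilt [-8.0e-04 -1.3e-03 -1.0e+00]
shift in present tool frame [-0.0385  0.0009  0.0017] turn z rad -0.0039 clock 10.25
```

View pics/n2.png

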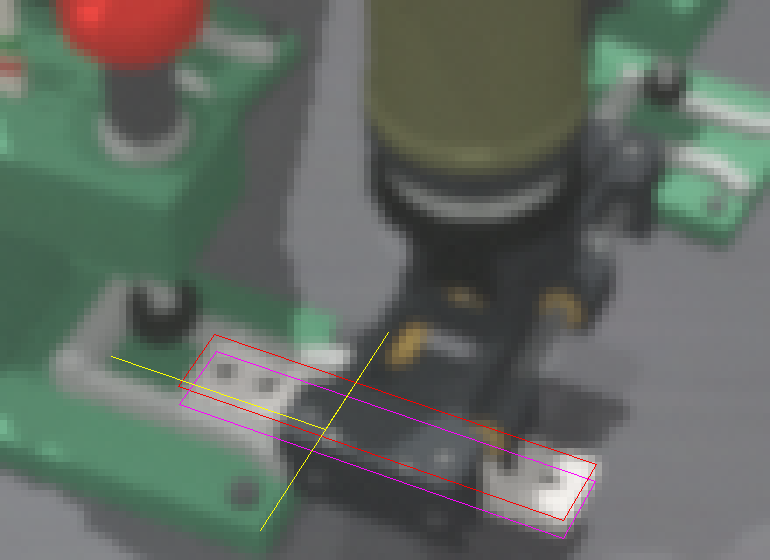

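The nose is now in the channel, at about (200,370), and the contact forces are negligible. I'll carry on to the stop.

```bash
python3 -m jog '[[[-0.01,0.0005,0.001,0,0,-0.003],[-0.01,0,0,0,0,0],[-0.008,0,0,0,0,0],[-0.005,0,0,0,0,0],[0,0,0,0,0,0],[0,0,0,0,0,0]]]' - 50;python3 rel.py 0.5992 0.0087 0.022 67.2; for i in 1; do python3 -m jog '[[[-0.002,0,0,0,0,0],[0,0,0,0,0,0]]]' - 50; done
```

```text
clock: 11.05
tool_pos: [0.6018, 0.0162, 0.0228]
eef_rot: [0.833, 0.554, 0.0, -0.0]
contact_force: [-0.3, 0.5, -1.5]
opening: 0.334
finger_force: 50.0
pos [0.6018 0.0162 0.0228] theta 67.28 tilt [ 4.e-04  5.e-04 -1.e+00]
shift in present tool frame [-0.0079  0.0005  0.0008] turn z rad 0.0013 clock 11.05
clock: 11.3
tool_pos: [0.6008, 0.0138, 0.0227]
eef_rot: [0.833, 0.554, -0.0, 0.0]
contact_force: [0.4, 0.6, -1.0]
opening: 0.328
finger_force: 50.0
```

```bash
python3 -m jog '[[[-0.002,0,0,0,0,0],[-0.0015,0,0,0,0,0],[0,0,0,0,0,0]]]' - 50; python3 -m jog '[[[-0.0015,0,0,0,0,0],[0,0,0,0,0,0]]]' - 50;python3 -m jog '[[[-0.0015,0,0,0,0,0],[0,0,0,0,0,0]]]' - 50
```

```text
clock: 11.68
tool_pos: [0.5994, 0.0104, 0.0227]
eef_rot: [0.833, 0.554, -0.0, 0.0]
contact_force: [-0.4, -0.2, -1.5]
opening: 0.334
finger_force: 50.0
clock: 11.92
tool_pos: [0.5989, 0.0092, 0.0227]
eef_rot: [0.833, 0.554, 0.0, 0.0]
contact_force: [0.4, 0.1, -0.9]
opening: 0.333
finger_force: 50.0
clock: 12.18
tool_pos: [0.5989, 0.0091, 0.0229]
eef_rot: [0.833, 0.554, 0.001, -0.0]
contact_force: [0.6, 2.6, -1.3]
opening: 0.332
finger_force: 50.0
```

```bash
python3 -m jog '[[[-0.001,0,0,0,0,0],[0,0,0.001,0,0,0],[0,0,0.001,0,0,0],[0,0,0,0,0,0]]]' - 50; python3 nose.py pics/n3.png
```

```text
clock: 12.68
tool_pos: [0.599, 0.009, 0.0212]
eef_rot: [0.832, 0.554, 0.002, -0.0]
contact_force: [1.5, 4.5, 0.7]
opening: 0.33
finger_force: 50.0
```

View pics/n3.png

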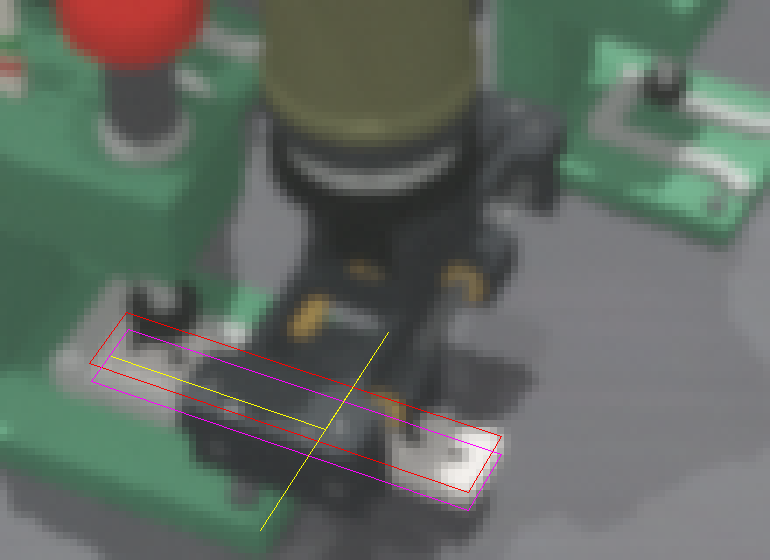

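The strap meets the stop at the predicted pose with 4.5 N of contact. I'll release it and retreat upward.

```bash
python3 -m jog '[[[0,0,0,0,0,0],[0,0,0,0,0,0],[0,0,0,0,0,0],[0,0,0,0,0,0],[0,0,-0.005,0,0,0],[0,0,-0.02,0,0,0],[0.01,0,-0.04,0,0,0],[0.01,0,-0.06,0,0,0],[0,0,-0.06,0,0,0],[0,0,-0.06,0,0,0],[0,0,0,0,0,0]]]' 0.06 40; python3 rel.py 0.562 -0.078 0.26 67.2; python3 - <<'E'
from plant import *
from h import *
S=snapshot("scene");T=snapshot("top")
S2=cv2.resize(S["frame"][215:295,250:330],(480,480),interpolation=3)
cv2.imwrite("pics/r.png",S2[:,:,::-1])
f=T["frame"].astype(int)
E
```

```text
clock: 14.1
tool_pos: [0.6086, 0.0265, 0.2725]
eef_rot: [0.833, 0.554, 0.005, 0.003]
contact_force: [0.1, -0.0, -0.3]
opening: 0.678
finger_force: 0.0
pos [0.6086 0.0265 0.2725] theta 67.25 tilt [ 0.012   0.0017 -0.9999]
shift in present tool frame [-0.1144 -0.0027  0.0118] turn z rad 0.0008 clock 14.1
```

View pics/r.png

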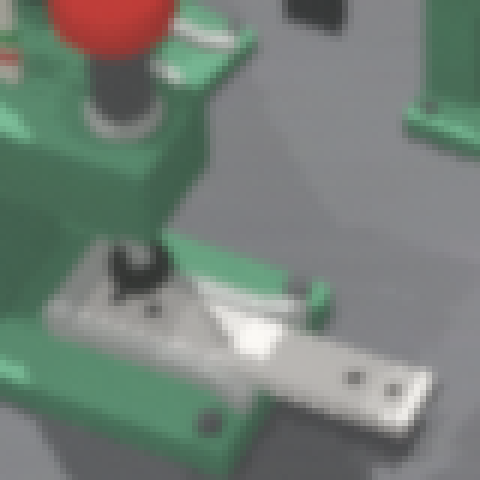

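The strap lies flat in the channel with its end at the stop, its tail at about (410,400) overhanging, and the gripper is clear. Next I'll close the fingers and move over the knob.

```bash
python3 -m jog '[[[-0.02,0,0,0,0,0],[-0.03,0,0,0,0,0],[-0.03,0,0,0,0,0],[-0.02,-0.001,0,0,0,0],[-0.014,-0.001,0.005,0,0,0],[0,0,0.005,0,0,0],[0,0,0.01,0,0,0],[0,0,0.01,0,0,0],[0,0,0,0,0,0],[0,0,0,0,0,0]]]' 0.0 20; python3 rel.py 0.562 -0.078 0.225 67.2
```

```text
clock: 15.45
tool_pos: [0.56, -0.0785, 0.2357]
eef_rot: [0.832, 0.554, 0.0, 0.0]
contact_force: [-0.1, 0.4, 0.2]
opening: 0.003
finger_force: 0.0
pos [ 0.56   -0.0785  0.2357] theta 67.29 tilt [ 3.e-04  1.e-04 -1.e+00]
shift in present tool frame [0.0012 0.0016 0.0107] turn z rad 0.0016 clock 15.45
```

```bash
python3 -m jog '[[[0.001,0.0015,0.005,0,0,0],[0,0,0.005,0,0,0],[0,0,0.004,0,0,0],[0,0,0.004,0,0,0],[0,0,0.004,0,0,0],[0,0,0.004,0,0,0],[0,0,0,0,0,0],[0,0,0,0,0,0]]]' - 20; python3 -m jog '[[[0,0,0.004,0,0,0],[0,0,0.004,0,0,0],[0,0,0.003,0,0,0],[0,0,0,0,0,0],[0,0,0,0,0,0]]]' - 20
```

```text
clock: 16.45
tool_pos: [0.5615, -0.0787, 0.2099]
eef_rot: [0.833, 0.554, -0.0, 0.0]
contact_force: [-1.4, 0.4, 3.5]
opening: 0.007
finger_force: 2.0
clock: 17.08
tool_pos: [0.5615, -0.0787, 0.199]
eef_rot: [0.833, 0.554, -0.0, 0.0]
contact_force: [-3.0, -0.4, 8.0]
opening: 0.009
finger_force: 4.0
```

```bash
python3 -m jog '[[[0,0,0.003,0,0,0],[0,0,0.003,0,0,0],[0,0,0.002,0,0,0],[0,0,0,0,0,0],[0,0,0,0,0,0]]]' - 20; python3 -m jog '[[[0,0,0.002,0,0,0],[0,0,0.001,0,0,0],[0,0,0,0,0,0],[0,0,0,0,0,0],[0,0,0,0,0,0],[0,0,0,0,0,0],[0,0,0,0,0,0],[0,0,0,0,0,0]]]' - 20; python3 - <<'E'
from plant import *
from h import *
S=snapshot("scene")
cv2.imwrite("pics/p.png",cv2.resize(S["frame"][195:285,225:325],(800,600)[:2] if 0 else (660,594),interpolation=3)[:,:,::-1])
E
```

```text
clock: 17.7
tool_pos: [0.5615, -0.0787, 0.1915]
eef_rot: [0.833, 0.554, -0.0, 0.0]
contact_force: [-4.0, 0.2, 11.5]
opening: 0.008
finger_force: 6.2
clock: 18.7
tool_pos: [0.5615, -0.0786, 0.1888]
eef_rot: [0.833, 0.554, 0.0, 0.0]
contact_force: [-3.5, -0.2, 14.4]
opening: 0.008
finger_force: 7.1
```

View pics/p.png

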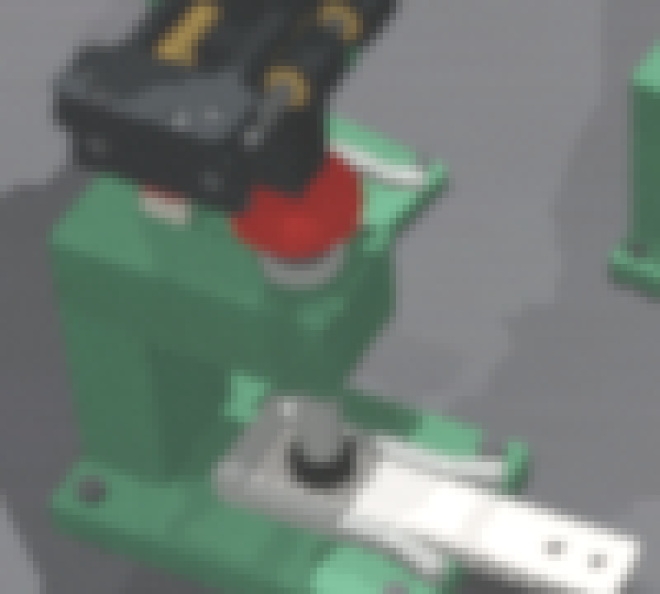

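The foot presses on the strap at about (320,465), and the strap is still seated. The tool reads 31 mm of travel and 14.4 N, which is mid-band. The gripper hides the scale itself.

```bash
python3 -m jog '[[[0,0,0,0,0,0],[0,0,0,0,0,0]]]' - 20; python3 -c "
from plant import *
print(finish_job())"
```

```text
clock: 19.0
tool_pos: [0.5615, -0.0787, 0.1888]
eef_rot: [0.833, 0.554, 0.0, 0.0]
contact_force: [-4.4, -0.4, 14.7]
opening: 0.005
finger_force: 7.1
the job is handed in; nothing more can be done
None
```

I fed the strap home against the stop, released it, and handed the job in at 19.0 s still holding the knob at about 31 mm of travel and 14.7 N; the gripper hid the scale, so that mid-green reading comes from tool height and force, and no verdict was returned.

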